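# Guarded power switch in the lamp studio

## Robot

A 6-joint arm with a two-finger parallel gripper is mounted at the origin on the work surface. World frame = base frame: x ahead of the robot, y to its left, z up, the work surface at z = 0. Lengths are in m, angles in rad, forces in N, time in s.
With the tool pointing down it reaches from about 0.25 to 0.8 m from the base axis. Payload 8.5 kg.
Tool frame: the origin (TCP) lies midway between the tips of the shut fingers; the grasp point (between the pads) lies 19 mm behind it; z points along the fingers, y is the line along which they close (so a half turn about z gives the same grasp; the last joint's range is limited). The gripper opens to 85 mm and grips with 20 to 120 N. Pads are 22 mm wide; open, the fingers measure 114 mm over their backs; the gripper's body (76 mm by 85 mm) begins 54 mm behind the grasp point. The pads swing forward as they close: fully open they stand 13 mm farther back than shut.
Start: joints at [-1.216, 0.238, -0.013, 1.319, 0, 1.571], TCP at [0.182, -0.492, 0.231] pointing down, gripper open.
Joint ranges: [-2.66, 2.66], [-1.03, 1.9], [-1.14, 1.46], [-1.82, 2.27], [-1.45, 1.34], [-3.14, 3.14]. Speed limits (rad/s): [2.22, 2.22, 2.79, 3.14, 3.14, 3.14].

## Interface

Orientations are given as a unit quaternion [x, y, z, w].
In Python, from station import r gives the robot as it stands.
- The arm moves only by the shell command python3 -m crank 'ROWS'. ROWS is JSON, a list of rows, each an object with "linear": the shift along the world's x, y, z in cm, a list of three; "dr": the turn, a rotation vector about the world's x, y, z in rad, a list of three; "fingers": the opening, from 0 (shut) to 1 (fully open). In form: [{"linear": [tx, ty, tz], "dr": [wx, wy, wz], "fingers": fingers}, ...]. A call has 1 to 5 rows; each row is the pose to reach, as a shift and turn from the pose commanded when the call began; what a row does not reach only later rows make up. A row lasts 1/12 s, in which the tool goes at most 41.7 mm and 7.16 degrees, less where a joint would pass 70% of its speed; a pose out of reach is approached as far as the arm can. A call with a gripper value outside its range is refused whole. The fingers move at their own pace and stop on an object; the grip force is fixed at half the most. Time passes only in rows, so rows that repeat a pose let the fingers close. It gives the time, the measured TCP pose, the force, the opening and the grip force at its end, in the units of the state.
- r.read_state(): the state, without advancing time (a new reading comes with each control period).
- r.get_image(name): name is "scene" or "side" or "wrist"; returns the picture (384x512x3 uint8, red, green, blue); there is no depth.
- r.calibration(name): a dict with "fx", "fy", "cx", "cy" (pixels), "R" (3x3) and "t" (3): a world point X has camera coordinates R X + t. Camera axes: x right, y down, z forward; pixel columns grow to the right and rows downward; lengths in m; the calibration is good to about 2 mm. A picture is of the moment at which its call begins: read the wrist's pose just before it. calibration takes no time and is no camera call; for the wrist camera it gives the pose at the moment of the call.
- r.finish_job(): hands the job in; it is judged then, once.
The state is a dict: "time_s": time; "joint_positions": joint angles; "qvel": joint speeds; "joint_efforts": joint torques, N m; "ee_pos": TCP position; "tool_rot": TCP orientation; "force": force on the tool from outside, world axes, zero at the start; "wrist_torque": the same for the moment, N m; "width": finger opening in m; "gripper_force": force on a finger pad.
Only numpy, scipy, OpenCV 4.12 (cv2) and the standard library are available. Lean on these libraries where they do the work, as an engineer would, in place of code of your own. Each camera call takes 0.05 s, during which the arm holds its last target. There are 200 camera calls.

## Task

Power up the lamp test bench: lift the red spring-loaded guard, flip the toggle underneath fully over towards the guard's hinge while the guard is still up, then let the guard drop shut. Leave the yellow-guarded switch alone.

Things in the scene. Friction and masses are not known exactly. Their poses are not given: they have to be found in the camera images.
- red_box: Grey switch box with the red guard, fixed to the table. Origin on the table under the toggle's pivot; x runs from its front to its rear (hinge side), y left, z up; at yaw 0 the front faces the robot. All mm are in this frame. Console: x -32 to 88, y -55 to 55, 40 high. Hinge pin of the guard along y at x 35, z 94, between two 8 mm ears at y +-45 rising to z 101.
- red_guard (a joint): Red sprung cover with a damper, rad: 0 shut, grows as its front lifts, stop 1.9. Let go at 1.5 it sinks at 0.14 rad/s (shut in 11 s): time to flip the toggle. Needs 1.5 N at its bar, 6 N at 0.5 rad/s. Shut: plate 70 wide, then a tab ending in a round bar along y (10 thick, 34 long), centre (-40, 0, 82), free beneath. Lift under the bar with shut fingers tilted 40 deg, tips to the hinge.
- red_toggle (a joint): Toggle under the red guard, rad: 0 off (leans to the front), 0.9 on (leans towards the hinge); stays where it is left, about 2 N at its end moves it; starts between 0 and 0.15. Steel stick, pivot at (0, 0, 38) mm in the box frame, with a black ball 14 mm in diameter, ball centre at (-12, 0, 63) off and (12, 0, 63) on. Push the ball towards the hinge.
- yellow_guard (a joint): Hinge of the yellow guard on a second switch box, the same but for colour, fixed at least 170 mm from the red box, rad: 0 shut, grows as it lifts. To be left alone.
Things that resemble listed ones, but are neither listed nor needed, are in the scene too. What is shaped like the part that bears yellow_guard but blue is not meant.

How it is judged:
By the outcome, as a careful person would: the job done as asked, in the order asked, and still so for the second after the job is handed in, with the robot touching nothing.
It also fails if it takes over 58 s, if anything falls off the work surface, if the arm or the gripper's body presses on something with over 40 N, if the wrist force passes 120 N, or if a joint passes its speed limit or range.

## Working session

There is one attempt and no reset: what is moved stays moved. The work goes in short steps, Python scripts to look and compute and a shell command to move; the robot and the scene stay as the last step left them, time stands still between calls to the robot, and variables do not carry over. Pictures are saved under pics/ and viewed, at most 10 in all, crops included, and the job is handed in when it is done.

```bash
mkdir -p pics; ls; python3 - <<'E'
from station import r
import cv2,numpy as np
s=r.read_state();print(s['time_s'],s['ee_pos'],s['tool_rot'],s['width'])
a=r.get_image("scene");b=r.get_image("side")
cv2.imwrite("pics/scene.png",a[:,:,::-1]);cv2.imwrite("pics/side.png",b[:,:,::-1])
for n in("scene","side","wrist"):
    c=r.calibration(n);print(n,c['fx'],c['cx'],c['cy'],np.round(-np.array(c['R']).T@c['t'],3),np.round(c['R'],3).tolist())
E
```

```text
pics
0.0 [ 0.18225623 -0.49192243  0.23066974] [ 9.84303548e-01  1.76482333e-01 -1.24598493e-04 -7.04195695e-04] 0.08552107196344727
scene 351.57946453248206 254.73154116276945 192.50273676151494 [ 1.212 -0.131  0.581] [[0.292, 0.956, 0.023], [0.548, -0.147, -0.824], [-0.784, 0.253, -0.567]]
side 474.2878494482164 256.6067262582631 188.15074909526845 [0.221 0.915 0.983] [[-0.947, -0.322, 0.009], [-0.237, 0.677, -0.697], [0.218, -0.662, -0.717]]
wrist 322.03463454063484 257.94049335013034 196.31776061557383 [ 0.252 -0.466  0.374] [[0.347, -0.938, -0.002], [-0.896, -0.332, 0.295], [-0.277, -0.101, -0.956]]
```

View pics/scene.png

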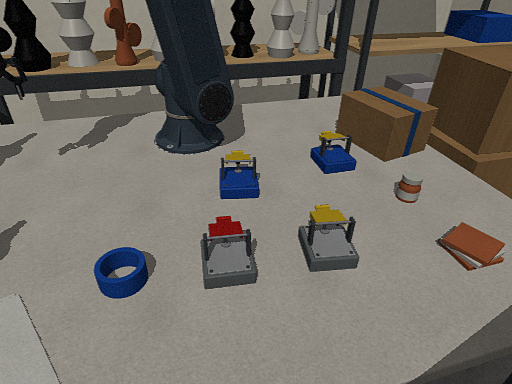

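View pics/side.png

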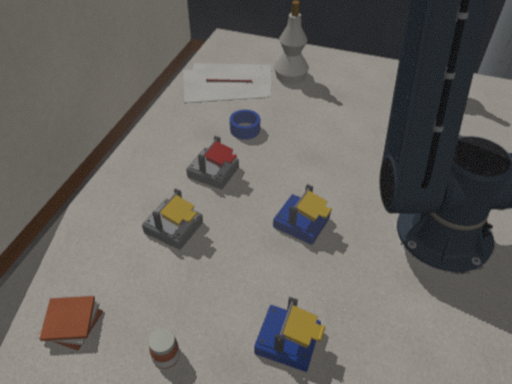

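The red guard is at scene (225,228) and side (220,153). It is the only red-guarded grey box. The grey box with a yellow guard (scene 327,215; side 180,210) is the one to leave alone, and the blue boxes are decoys. Next is an enlarged crop of both views.

```bash
python3 - <<'E'
import cv2,numpy as np
a=cv2.imread("pics/scene.png")[205:295,190:270];b=cv2.imread("pics/side.png")[130:195,180:250]
A=cv2.resize(a,(400,450),interpolation=cv2.INTER_CUBIC);B=cv2.resize(b,(400,371),interpolation=cv2.INTER_CUBIC)
B=cv2.copyMakeBorder(B,0,79,0,0,cv2.BORDER_CONSTANT)
cv2.imwrite("pics/crop.png",np.hstack([A,B]))
E
```

```text
(no output)
```

View pics/crop.png

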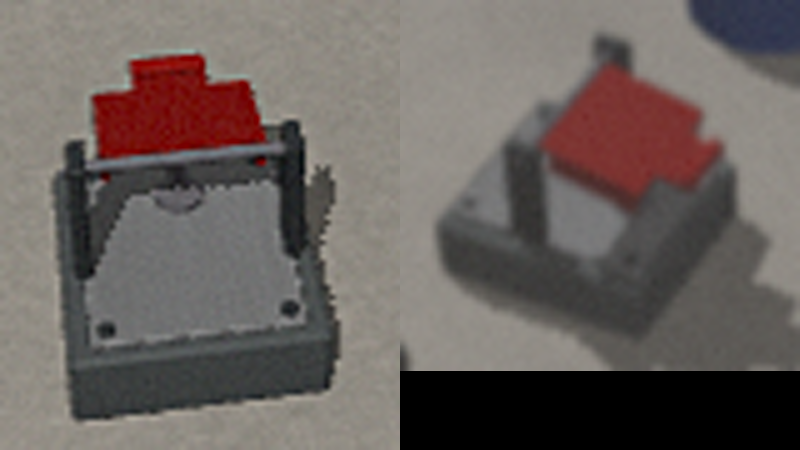

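The crop confirms it: grey box, red guard, with the bar pointing at the robot. Now I'll fit the pose from both views, leaving height free as a check.

```bash
cat > h.py <<'E'
from station import r
import numpy as np
from scipy.optimize import least_squares
from scipy.spatial.transform import Rotation as Ro
def proj(c,X):
    p=np.atleast_2d(X)@np.array(c['R']).T+c['t']; return p[:,:2]/p[:,2:]*[c['fx'],c['fy']]+[c['cx'],c['cy']]
def w(q,P): return Ro.from_euler('z',q[2]).apply(np.array(P)/1000.)+[q[0],q[1],q[3]]
def fit(obs,x0):
    f=lambda q:np.concatenate([(proj(c,w(q,P))-u).ravel() for c,P,u in obs])
    s=least_squares(f,x0,loss='soft_l1',x_scale=[.1,.1,.1,.01]); return s.x,f(s.x).reshape(-1,2)
E
python3 - <<'E'
from h import *
cs,cd=r.calibration("scene"),r.calibration("side")
P1=[(35,45,101),(35,-45,101),(88,-55,0),(88,55,0),(35,-41,94),(35,41,94),(-40,-17,87),(-40,17,87)]
u1=np.array([(290,123),(76,143),(76,418),(333,388),(88,163),(282,150),(131,62),(205,57)])/5+[190,205]
P2=[(35,45,101),(35,-45,101),(88,55,0),(-32,55,0),(-42,-17,86),(-42,17,86)]
u2=np.array([(127,143),(212,38),(45,265),(240,338),(323,148),(290,188)])/(400/70)+[180,130]
q,e=fit([(cs,P1,u1),(cd,P2,u2)],[.6,-.1,0,0]);print(q,np.round(e,1).tolist())
print("bar",w(q,[(-40,0,82)]),"ball",w(q,[(-12,0,63),(12,0,63)]))
# free bar centre triangulation
bs,bd=u1[6:8].mean(0),u2[4:6].mean(0)
print(least_squares(lambda X:np.r_[(proj(cs,X)-bs).ravel(),(proj(cd,X)-bd).ravel()],[.6,-.1,.1]).x)
# yellow box approx
for c,u in((cs,(327,215)),(cd,(180,210))):pass
print(least_squares(lambda X:np.r_[(proj(cs,X)-[327,213]).ravel(),(proj(cd,X)-[180,210]).ravel()],[.6,-.1,.1]).x)
s=r.read_state();print(Ro.from_quat(s['tool_rot']).as_matrix().round(3))
E
```

```text
[ 0.63605863 -0.00934022 -0.1262421  -0.00235895] [[0.4, 1.2], [-0.2, 1.3], [-0.9, 0.1], [-0.4, -0.0], [-0.5, -0.3], [0.0, -1.5], [-0.2, -0.9], [0.0, -1.2], [-0.9, 0.9], [0.1, 0.7], [-1.3, 1.7], [0.2, 2.0], [-0.2, -1.0], [-0.1, -0.7]]
bar [[ 0.59637695 -0.00430394  0.07964105]] ball [[ 0.62415413 -0.00782934  0.06064105]
 [ 0.64796314 -0.01085111  0.06064105]]
[ 0.59429179 -0.00399939  0.08004449]
[0.65192742 0.22561392 0.08779072]
[[ 0.938  0.347 -0.   ]
 [ 0.347 -0.938  0.001]
 [-0.    -0.001 -1.   ]]
```

```bash
cat >> h.py <<'E'
Q=[.636,-.0093,-.126,0.]
Rt=(Ro.from_euler('z',Q[2])*Ro.from_euler('y',-np.deg2rad(40))*Ro.from_euler('x',np.pi)).as_matrix()
def rel(P,Rtar=Rt):
    s=r.read_state();R0=Ro.from_quat(s['tool_rot'])
    for p in P: print(p,"cm",((w(Q,[p])[0]-s['ee_pos'])*100).round(2).tolist(),"world",w(Q,[p])[0].round(3))
    print("dr",(Ro.from_matrix(Rtar)*R0.inv()).as_rotvec().round(3).tolist(),"t",s['time_s'],"F",np.round(s['force'],1),"w",round(s['width'],3), "box",((Ro.from_euler('z',-Q[2]).apply(s['ee_pos']-np.array([Q[0],Q[1],0])))*1000).round(1))
E
python3 - <<'E'
from h import *
cs,cd=r.calibration("scene"),r.calibration("side")
for a,b in(((238,157),(313,205)),((334,136),(300,325))): print(least_squares(lambda X:np.r_[(proj(cs,X)-a).ravel(),(proj(cd,X)-b).ravel()],[.6,-.1,.1]).x)
rel([(-100,0,150),(-100,0,60)])
E
```

```text
[0.33969952 0.09646195 0.08592723]
[0.28399537 0.43268486 0.08925535]
(-100, 0, 150) cm [35.45, 49.52, -8.08] world [0.537 0.003 0.15 ]
(-100, 0, 60) cm [35.45, 49.52, -17.08] world [0.537 0.003 0.06 ]
dr [0.079, -0.7, -0.461] t 0.1 F [ 0.1 -0.2  0.6] w 0.085 box [-389.5 -535.8  230.8]
```

```bash
python3 -m crank '[{"linear":[1.8,2.5,0],"dr":[0.004,-0.035,-0.023],"fingers":0},{"linear":[3.6,5.0,0],"dr":[0.008,-0.07,-0.046],"fingers":0},{"linear":[5.3,7.4,0],"dr":[0.012,-0.105,-0.069],"fingers":0},{"linear":[7.1,9.9,0],"dr":[0.016,-0.14,-0.092],"fingers":0},{"linear":[8.9,12.4,0],"dr":[0.02,-0.175,-0.115],"fingers":0}]'
python3 -m crank '[{"linear":[1.8,2.5,0],"dr":[0.004,-0.035,-0.023],"fingers":0},{"linear":[3.6,5.0,0],"dr":[0.008,-0.07,-0.046],"fingers":0},{"linear":[5.3,7.4,0],"dr":[0.012,-0.105,-0.069],"fingers":0},{"linear":[7.1,9.9,0],"dr":[0.016,-0.14,-0.092],"fingers":0},{"linear":[8.9,12.4,0],"dr":[0.02,-0.175,-0.115],"fingers":0}]'
python3 -m crank '[{"linear":[1.8,2.5,0],"dr":[0.004,-0.035,-0.023],"fingers":0},{"linear":[3.6,5.0,0],"dr":[0.008,-0.07,-0.046],"fingers":0},{"linear":[5.3,7.4,0],"dr":[0.012,-0.105,-0.069],"fingers":0},{"linear":[7.1,9.9,0],"dr":[0.016,-0.14,-0.092],"fingers":0},{"linear":[8.9,12.4,0],"dr":[0.02,-0.175,-0.115],"fingers":0}]'
python3 -m crank '[{"linear":[1.8,2.5,-2],"dr":[0.004,-0.035,-0.023],"fingers":0},{"linear":[3.6,5.0,-4],"dr":[0.008,-0.07,-0.046],"fingers":0},{"linear":[5.3,7.4,-6],"dr":[0.012,-0.105,-0.069],"fingers":0},{"linear":[7.1,9.9,-7],"dr":[0.016,-0.14,-0.092],"fingers":0},{"linear":[8.9,12.4,-8],"dr":[0.02,-0.175,-0.115],"fingers":0}]'
python3 - <<'E'
from h import *
import cv2
rel([(-100,0,150),(-100,0,60),(-80,0,60),(-43,0,60)])
c=r.calibration("wrist");a=r.get_image("wrist");cv2.imwrite("pics/w1.png",a[:,:,::-1])
for P in [(-40,17,82),(-40,-17,82),(35,45,101),(35,-45,101)]: print(P,proj(c,w(Q,[P])).round(0))
E
```

```text
time_s: 0.52
ee_pos: [0.2718, -0.367, 0.2309]
tool_rot: [0.989, 0.118, 0.088, 0.005]
force: [1.0, 0.0, -0.0]
width: 0.0259
gripper_force: 0.0
time_s: 0.93
ee_pos: [0.3608, -0.2429, 0.2311]
tool_rot: [0.983, 0.059, 0.175, 0.011]
force: [0.1, -0.7, 0.1]
width: 0.0001
gripper_force: 0.0
time_s: 1.35
ee_pos: [0.4497, -0.1189, 0.2314]
tool_rot: [0.965, -0.0, 0.26, 0.016]
force: [0.4, -1.0, -0.6]
width: -0.0
gripper_force: 0.0
time_s: 1.77
ee_pos: [0.5332, -0.0358, 0.1514]
tool_rot: [0.939, -0.03, 0.342, 0.015]
force: [1.1, -0.1, -0.3]
width: -0.0002
gripper_force: 0.0
(-100, 0, 150) cm [0.36, 3.91, -0.14] world [0.537 0.003 0.15 ]
(-100, 0, 60) cm [0.36, 3.91, -9.14] world [0.537 0.003 0.06 ]
(-80, 0, 60) cm [2.34, 3.66, -9.14] world [0.557 0.001 0.06 ]
(-43, 0, 60) cm [6.02, 3.19, -9.14] world [ 0.593 -0.004  0.06 ]
dr [0.007, -0.0, -0.059] t 1.7667 F [ 1.1 -0.1 -0.3] w -0.0 box [-98.7 -39.2 151.4]
(-40, 17, 82) [[188. 195.]]
(-40, -17, 82) [[232. 197.]]
(35, 45, 101) [[162.  98.]]
(35, -45, 101) [[274. 104.]]
```

View pics/w1.png

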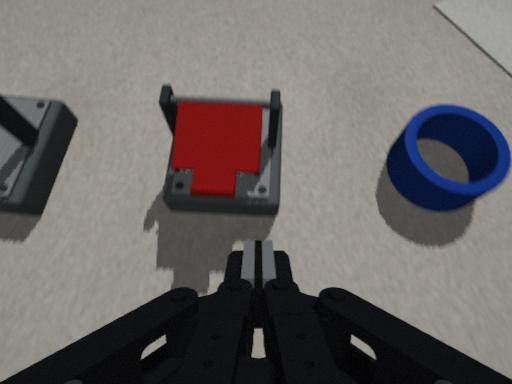

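The wrist view shows the red guard with its bar ends at about (191,190) and (236,190). The ear tops are at (167,89) and (275,92), so they sit a few mm farther out than predicted. I'll refit with all three cameras.

```bash
python3 - <<'E'
from h import *
cs,cd,cw=r.calibration("scene"),r.calibration("side"),r.calibration("wrist")
P1=[(35,45,101),(35,-45,101),(88,-55,0),(88,55,0),(35,-41,94),(35,41,94),(-40,-17,87),(-40,17,87)]
u1=np.array([(290,123),(76,143),(76,418),(333,388),(88,163),(282,150),(131,62),(205,57)])/5+[190,205]
P2=[(35,45,101),(35,-45,101),(88,55,0),(-32,55,0),(-42,-17,86),(-42,17,86)]
u2=np.array([(127,143),(212,38),(45,265),(240,338),(323,148),(290,188)])/(400/70)+[180,130]
P3=[(35,45,101),(35,-45,101),(-44,17,82),(-44,-17,82)]
u3=np.array([(166.5,89),(275,92),(191,194),(236,195)])
for q0 in ([(cs,P1,u1),(cd,P2,u2),(cw,P3,u3)],[(cw,P3,u3)],[(cs,P1,u1),(cw,P3,u3)]):
    q,e=fit(q0,Q);print(q.round(4),np.round(e,1)[-4:].tolist(),"bar",w(q,[(-40,0,82)]).round(4))
E
```

```text
[ 0.6405 -0.0123 -0.0997  0.0016] [[-4.2, 3.1], [0.1, 3.4], [-0.3, -0.4], [-0.4, -0.1]] bar [[ 0.6007 -0.0083  0.0836]]
[ 0.6388 -0.0132 -0.1013  0.0063] [[-4.6, 0.6], [1.9, 1.1], [-0.4, -1.0], [0.5, -0.5]] bar [[ 0.599  -0.0091  0.0883]]
[ 0.6413 -0.0124 -0.099   0.0026] [[-4.4, 1.6], [0.2, 1.8], [-0.4, -1.9], [-0.3, -1.5]] bar [[ 0.6015 -0.0084  0.0846]]
```

```bash
sed -i 's/^Q=.*/Q=[.640,-.0115,-.105,0.]/' h.py; python3 - <<'E'
from h import *
rel([(-100,0,150),(-90,0,57),(-43,0,57)])
phi=np.arange(0,1.71,.1); b=np.c_[35-75*np.cos(phi)-12*np.sin(phi),0*phi,94+75*np.sin(phi)-12*np.cos(phi)]
print(((w(Q,b)-w(Q,b[:1]))*100).round(1).tolist())
E
```

```text
(-100, 0, 150) cm [0.68, 3.55, 0.02] world [ 0.541 -0.001  0.15 ]
(-90, 0, 57) cm [1.68, 3.45, -9.28] world [ 0.55  -0.002  0.057]
(-43, 0, 57) cm [6.35, 2.95, -9.28] world [ 0.597 -0.007  0.057]
dr [0.007, -0.0, -0.037] t 1.8167 F [-0.1  0.7 -2.9] w 0.0 box [-103.1  -36.   149.8]
[[0.0, 0.0, 0.0], [-0.1, 0.0, 0.8], [-0.1, 0.0, 1.5], [-0.0, 0.0, 2.3], [0.1, -0.0, 3.0], [0.3, -0.0, 3.7], [0.6, -0.1, 4.4], [1.0, -0.1, 5.1], [1.4, -0.1, 5.7], [1.9, -0.2, 6.3], [2.4, -0.3, 6.9], [3.0, -0.3, 7.3], [3.6, -0.4, 7.8], [4.3, -0.5, 8.1], [5.0, -0.5, 8.4], [5.7, -0.6, 8.6], [6.5, -0.7, 8.7], [7.2, -0.8, 8.8]]
```

```bash
python3 -m crank '[{"linear":[0.5,3.0,-1],"dr":[0.007,0,-0.037],"fingers":0},{"linear":[1.2,3.5,-4],"dr":[0.007,0,-0.037],"fingers":0},{"linear":[1.7,3.5,-7],"dr":[0.007,0,-0.037],"fingers":0},{"linear":[1.7,3.5,-9.3],"dr":[0.007,0,-0.037],"fingers":0},{"linear":[1.7,3.5,-9.3],"dr":[0.007,0,-0.037],"fingers":0}]'
python3 -m crank '[{"linear":[1.2,-0.1,0],"dr":[0,0,0],"fingers":0},{"linear":[2.4,-0.2,0],"dr":[0,0,0],"fingers":0},{"linear":[3.6,-0.3,0],"dr":[0,0,0],"fingers":0},{"linear":[4.7,-0.5,0],"dr":[0,0,0],"fingers":0},{"linear":[4.7,-0.5,0],"dr":[0,0,0],"fingers":0}]'
python3 - <<'E'
from h import *
import cv2
rel([(-43,0,57)])
a=r.get_image("wrist");b=r.get_image("side")[110:210,160:290]
b=cv2.resize(b,(500,384),interpolation=cv2.INTER_CUBIC)
cv2.imwrite("pics/w2.png",np.hstack([a[:,100:400],b])[:,:,::-1])
E
```

```text
time_s: 2.23
ee_pos: [0.5454, -0.0343, 0.0542]
tool_rot: [0.941, -0.028, 0.337, 0.014]
force: [-0.4, 0.6, -0.9]
width: 0.0001
gripper_force: 0.0
time_s: 2.65
ee_pos: [0.5999, -0.0398, 0.0632]
tool_rot: [0.938, -0.028, 0.345, 0.014]
force: [0.9, 0.6, 0.1]
width: -0.0002
gripper_force: 0.0
(-43, 0, 57) cm [-0.27, 3.28, -0.62] world [ 0.597 -0.007  0.057]
dr [0.007, 0.005, -0.042] t 2.65 F [0.9 0.6 0.1] w -0.0 box [-36.9 -32.3  63.2]
```

View pics/w2.png

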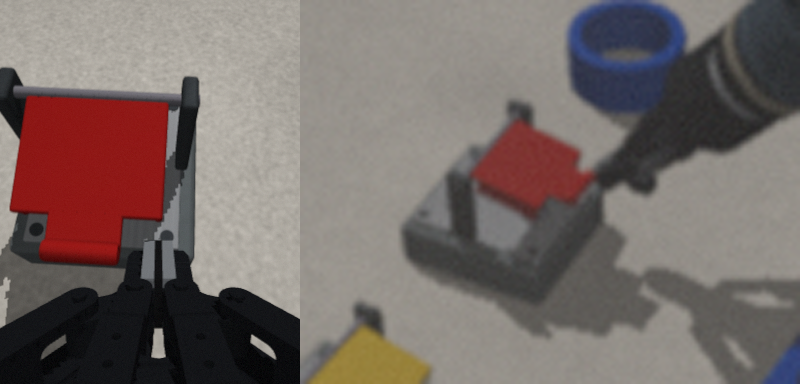

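The bar is at (80,250) and the fingertips are right of it at (158,250). The commanded y shift didn't happen, so I suspect a joint limit.

```bash
python3 - <<'E'
from h import *
s=r.read_state();print(np.round(s['joint_positions'],3),np.round(s['joint_efforts'],1),s['time_s'])
E
```

```text
[-0.064  0.222 -0.928 -0.279 -0.004  3.136] [ -0.1 -41.6  25.4  -7.7  -0.   -0. ] 2.75
```

Joint 6 is at its limit (3.136). If I give up exact yaw and let the tool point radially (yaw about 0, 6° off the box), joint 6 stays in range. I'll back off, re-yaw, then shift sideways.

```bash
python3 -m crank '[{"linear":[-2.5,0,0],"dr":[0,0,0.04],"fingers":0},{"linear":[-5,0,0],"dr":[0,0,0.08],"fingers":0},{"linear":[-5,1.6,0],"dr":[0,0,0.08],"fingers":0},{"linear":[-5,3.2,-0.6],"dr":[0,0,0.08],"fingers":0},{"linear":[-5,3.2,-0.6],"dr":[0,0,0.08],"fingers":0}]'
python3 - <<'E'
from h import *
rel([(-90,0,57),(-43,0,57)]);print(r.read_state()['joint_positions'].__repr__())
E
```

```text
time_s: 3.17
ee_pos: [0.5442, -0.0061, 0.0535]
tool_rot: [0.94, 0.01, 0.342, -0.0]
force: [-0.5, 0.5, -0.9]
width: 0.0002
gripper_force: 0.0
(-90, 0, 57) cm [0.63, 0.4, 0.35] world [ 0.55  -0.002  0.057]
(-43, 0, 57) cm [5.3, -0.09, 0.35] world [ 0.597 -0.007  0.057]
dr [0.006, -0.001, -0.123] t 3.1667 F [-0.5  0.5 -0.9] w 0.0 box [-95.8  -4.6  53.5]
array([-0.02384331,  0.17407491, -1.04773732, -0.34790962,  0.02248306,
        3.10540303])
```

```bash
python3 -m crank '[{"linear":[1.2,0,0],"dr":[0,0,0],"fingers":0},{"linear":[2.6,0,0.2],"dr":[0,0,0],"fingers":0},{"linear":[4.0,-0.1,0.3],"dr":[0,0,0],"fingers":0},{"linear":[5.3,-0.1,0.3],"dr":[0,0,0],"fingers":0},{"linear":[5.3,-0.1,0.3],"dr":[0,0,0],"fingers":0}]'
python3 - <<'E'
from h import *
import cv2
rel([(-43,0,57)])
a=r.get_image("wrist");b=r.get_image("side")[110:210,160:290]
b=cv2.resize(b,(500,384),interpolation=cv2.INTER_CUBIC)
cv2.imwrite("pics/w3.png",np.hstack([a[:,100:400],b])[:,:,::-1])
E
```

```text
time_s: 3.58
ee_pos: [0.5999, -0.0088, 0.0564]
tool_rot: [0.94, 0.009, 0.341, 0.0]
force: [-0.5, -0.0, -0.0]
width: -0.0003
gripper_force: 0.0
(-43, 0, 57) cm [-0.26, 0.18, 0.06] world [ 0.597 -0.007  0.057]
dr [0.007, -0.002, -0.123] t 3.5833 F [-0.5 -0.  -0. ] w -0.0 box [-40.2  -1.5  56.4]
```

View pics/w3.png

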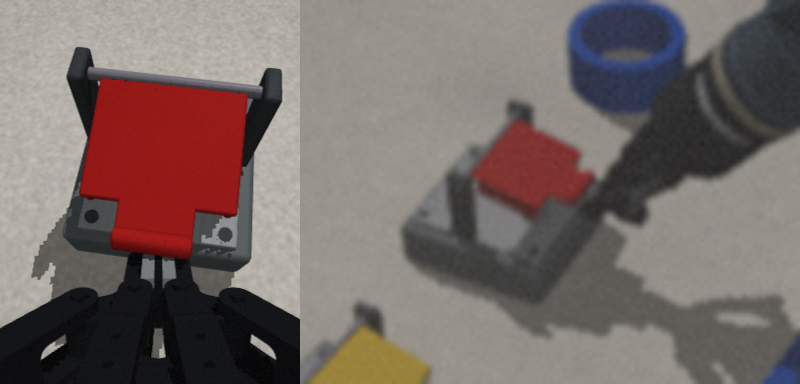

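The fingertips sit under the bar, which is at (152,245) with the fingers at (158,265), and nothing is touching. Lifting starts now.

```bash
python3 -m crank '[{"linear":[0,0,0.5],"dr":[0,0,0],"fingers":0},{"linear":[0,0,0.9],"dr":[0,0,0],"fingers":0},{"linear":[0,0,1.3],"dr":[0,0,0],"fingers":0},{"linear":[0,0,1.7],"dr":[0,0,0],"fingers":0},{"linear":[0,0,2.1],"dr":[0,0,0],"fingers":0}]'
python3 -m crank '[{"linear":[0,0,0.4],"dr":[0,0,0],"fingers":0},{"linear":[0.1,0,0.8],"dr":[0,0,0],"fingers":0},{"linear":[0.1,0,1.1],"dr":[0,0,0],"fingers":0},{"linear":[0.2,0,1.5],"dr":[0,0,0],"fingers":0},{"linear":[0.3,0,1.8],"dr":[0,0,0],"fingers":0}]'
python3 - <<'E'
from h import *
import cv2
rel([])
a=r.get_image("wrist");b=r.get_image("side")[110:210,160:290]
b=cv2.resize(b,(500,384),interpolation=cv2.INTER_CUBIC)
cv2.imwrite("pics/w4.png",np.hstack([a[:,100:400],b])[:,:,::-1])
E
```

```text
time_s: 4.1
ee_pos: [0.5964, -0.0082, 0.0766]
tool_rot: [0.94, 0.01, 0.34, -0.0]
force: [-6.2, 1.3, -6.8]
width: -0.0002
gripper_force: 4.4
time_s: 4.52
ee_pos: [0.5988, -0.0083, 0.0944]
tool_rot: [0.94, 0.009, 0.34, 0.0]
force: [-11.7, -0.8, -2.6]
width: 0.0001
gripper_force: 5.6
dr [0.006, -0.005, -0.122] t 4.5167 F [-11.7  -0.8  -2.6] w 0.0 box [-41.3  -1.2  94.4]
```

View pics/w4.png

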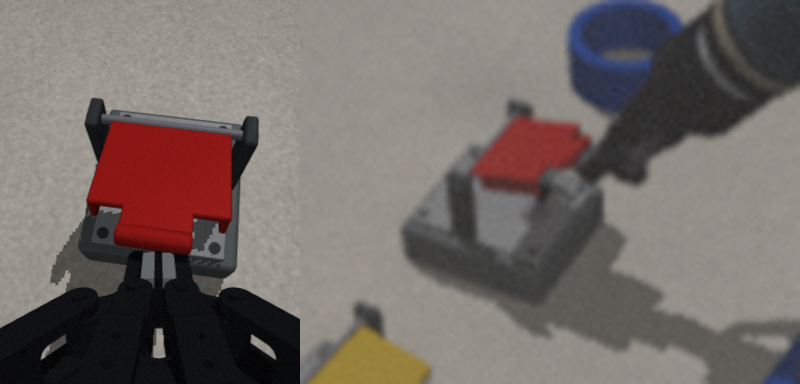

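```bash
python3 -m crank '[{"linear":[0.1,0,0.4],"dr":[0,0,0],"fingers":0},{"linear":[0.2,0,0.8],"dr":[0,0,0],"fingers":0},{"linear":[0.4,0,1.2],"dr":[0,0,0],"fingers":0},{"linear":[0.6,-0.1,1.5],"dr":[0,0,0],"fingers":0},{"linear":[0.8,-0.1,1.8],"dr":[0,0,0],"fingers":0}]'
python3 -m crank '[{"linear":[0.2,0,0.3],"dr":[0,0,0],"fingers":0},{"linear":[0.4,0,0.6],"dr":[0,0,0],"fingers":0},{"linear":[0.7,-0.1,0.9],"dr":[0,0,0],"fingers":0},{"linear":[0.9,-0.1,1.2],"dr":[0,0,0],"fingers":0},{"linear":[1.1,-0.1,1.5],"dr":[0,0,0],"fingers":0}]'
python3 -m crank '[{"linear":[0.3,0,0.3],"dr":[0,0,0],"fingers":0},{"linear":[0.6,0,0.5],"dr":[0,0,0],"fingers":0},{"linear":[0.9,-0.1,0.8],"dr":[0,0,0],"fingers":0},{"linear":[1.2,-0.1,1.0],"dr":[0,0,0],"fingers":0},{"linear":[1.5,-0.2,1.2],"dr":[0,0,0],"fingers":0}]'
python3 -m crank '[{"linear":[0.3,0,0.2],"dr":[0,0,0],"fingers":0},{"linear":[0.6,0,0.3],"dr":[0,0,0],"fingers":0},{"linear":[1.0,-0.1,0.5],"dr":[0,0,0],"fingers":0},{"linear":[1.3,-0.1,0.6],"dr":[0,0,0],"fingers":0},{"linear":[1.7,-0.2,0.7],"dr":[0,0,0],"fingers":0}]'
python3 - <<'E'
from h import *
import cv2
rel([])
a=r.get_image("wrist");b=r.get_image("side")[110:210,160:290]
b=cv2.resize(b,(500,384),interpolation=cv2.INTER_CUBIC)
cv2.imwrite("pics/w5.png",np.hstack([a[:,100:400],b])[:,:,::-1])
E
```

```text
time_s: 5.03
ee_pos: [0.6075, -0.0094, 0.1129]
tool_rot: [0.94, 0.009, 0.34, 0.0]
force: [-12.4, -1.5, -2.4]
width: 0.0001
gripper_force: 4.9
time_s: 5.45
ee_pos: [0.6195, -0.0105, 0.1285]
tool_rot: [0.94, 0.009, 0.341, 0.0]
force: [-2.8, -1.9, -7.3]
width: 0.0005
gripper_force: 3.3
time_s: 5.87
ee_pos: [0.6344, -0.012, 0.1403]
tool_rot: [0.94, 0.01, 0.341, -0.0]
force: [-8.6, 2.5, -3.8]
width: -0.0001
gripper_force: 4.4
time_s: 6.28
ee_pos: [0.6516, -0.014, 0.1476]
tool_rot: [0.94, 0.01, 0.341, -0.0]
force: [-11.0, 2.0, 0.1]
width: 0.0003
gripper_force: 5.3
dr [0.006, -0.002, -0.123] t 6.2833 F [-11.    2.    0.1] w 0.0 box [ 11.8  -1.3 147.6]
```

View pics/w5.png

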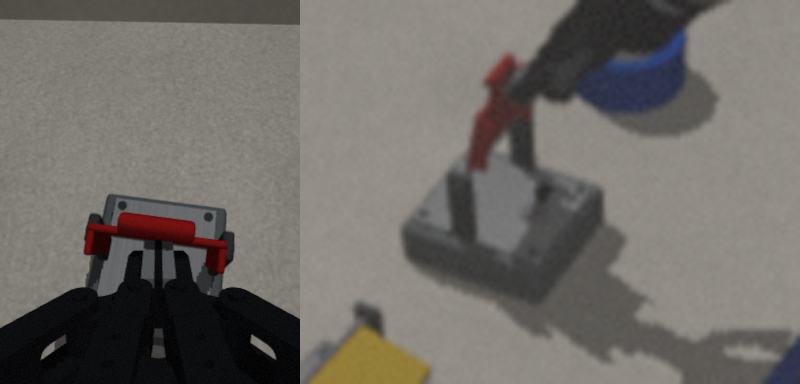

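The guard is up to about 1.5 rad: the bar is at (157,225) in the wrist view and the plate is upright in the side view. I'll give it a bit more, then drop in front of the ball and start the push.

```bash
python3 -m crank '[{"linear":[0.4,0,0],"dr":[0,0,0],"fingers":0},{"linear":[0.8,-0.1,0.1],"dr":[0,0,0],"fingers":0},{"linear":[1.3,-0.1,0.1],"dr":[0,0,0],"fingers":0}]'
python3 -m crank '[{"linear":[-3,0.3,0],"dr":[0,0,0],"fingers":0},{"linear":[-6.3,0.7,-2],"dr":[0,0,0],"fingers":0},{"linear":[-6.3,0.7,-5],"dr":[0,0,0],"fingers":0},{"linear":[-6.3,0.7,-8],"dr":[0,0,0],"fingers":0},{"linear":[-6.3,0.7,-9.2],"dr":[0,0,0],"fingers":0}]'
python3 -m crank '[{"linear":[0,0,0],"dr":[0,0,0],"fingers":0},{"linear":[0.5,0,0],"dr":[0,0,0],"fingers":0},{"linear":[1.2,-0.1,0],"dr":[0,0,0],"fingers":0},{"linear":[1.9,-0.2,0],"dr":[0,0,0],"fingers":0},{"linear":[2.6,-0.3,0],"dr":[0,0,0],"fingers":0}]'
python3 - <<'E'
from h import *
rel([(-3,0,56)])
E
```

```text
time_s: 6.63
ee_pos: [0.6652, -0.0152, 0.1494]
tool_rot: [0.94, 0.01, 0.342, 0.0]
force: [-13.9, -2.0, 7.2]
width: -0.0
gripper_force: 6.6
time_s: 7.05
ee_pos: [0.6027, -0.008, 0.0561]
tool_rot: [0.939, 0.01, 0.343, -0.0]
force: [-0.6, -0.2, -0.0]
width: -0.0
gripper_force: 0.0
time_s: 7.47
ee_pos: [0.6307, -0.0113, 0.0588]
tool_rot: [0.939, 0.01, 0.344, 0.0]
force: [-2.9, 0.2, 2.3]
width: 0.0001
gripper_force: 1.3
(-3, 0, 56) cm [0.63, 0.01, -0.28] world [ 0.637 -0.011  0.056]
dr [0.007, 0.003, -0.123] t 7.4667 F [-2.9  0.2  2.3] w 0.0 box [-9.3 -0.8 58.8]
```

```bash
python3 -m crank '[{"linear":[0.3,0,-0.1],"dr":[0,0,0],"fingers":0},{"linear":[0.6,0,-0.2],"dr":[0,0,0],"fingers":0},{"linear":[0.8,0,-0.2],"dr":[0,0,0],"fingers":0}]'
python3 -m crank '[{"linear":[0.3,0,0],"dr":[0,0,0],"fingers":0},{"linear":[0.3,0,0],"dr":[0,0,0],"fingers":0}]'
python3 - <<'E'
from h import *
rel([(-3,0,56)])
E
```

```text
time_s: 7.72
ee_pos: [0.6368, -0.0113, 0.0547]
tool_rot: [0.94, 0.009, 0.342, 0.0]
force: [-2.3, -0.2, 1.2]
width: -0.0003
gripper_force: 1.0
time_s: 7.88
ee_pos: [0.6393, -0.0114, 0.0542]
tool_rot: [0.94, 0.009, 0.341, 0.0]
force: [-1.2, -1.5, 0.3]
width: 0.0002
gripper_force: 0.7
(-3, 0, 56) cm [-0.23, 0.02, 0.18] world [ 0.637 -0.011  0.056]
dr [0.007, -0.002, -0.122] t 7.8833 F [-1.2 -1.5  0.3] w 0.0 box [-0.7  0.  54.2]
```

Not at the stop yet, so I'll keep pushing in small steps.

```bash
python3 -m crank '[{"linear":[0.3,0,0],"dr":[0,0,0],"fingers":0},{"linear":[0.3,0,0],"dr":[0,0,0],"fingers":0}]'
python3 -m crank '[{"linear":[0.2,0,0],"dr":[0,0,0],"fingers":0},{"linear":[0.2,0,0],"dr":[0,0,0],"fingers":0}]'
python3 - <<'E'
from h import *
import cv2
rel([])
a=r.get_image("wrist");b=r.get_image("side")[110:210,160:290]
b=cv2.resize(b,(500,384),interpolation=cv2.INTER_CUBIC)
cv2.imwrite("pics/w6.png",np.hstack([a[:,100:400],b])[:,:,::-1])
E
```

```text
time_s: 8.05
ee_pos: [0.6402, -0.0113, 0.0529]
tool_rot: [0.94, 0.009, 0.34, 0.0]
force: [-10.5, -1.9, 3.3]
width: 0.0001
gripper_force: 5.4
time_s: 8.22
ee_pos: [0.6405, -0.011, 0.0518]
tool_rot: [0.941, 0.009, 0.338, -0.0]
force: [-15.1, -0.4, 3.2]
width: -0.0001
gripper_force: 9.1
dr [0.006, -0.008, -0.123] t 8.2167 F [-15.1  -0.4   3.2] w -0.0 box [ 0.4  0.5 51.8]
```

View pics/w6.png

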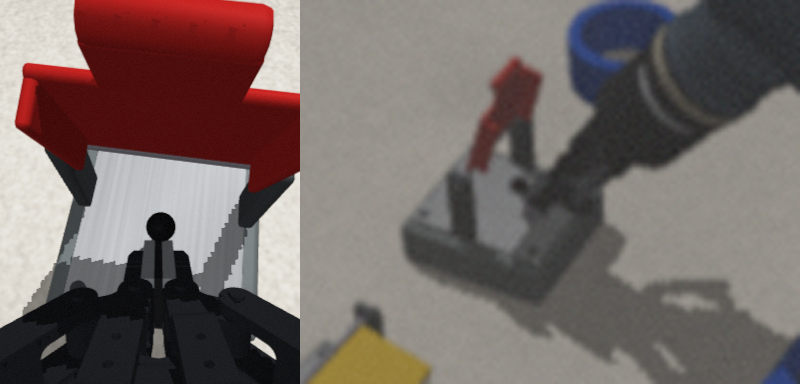

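The guard is still well up. The ball at (161,226) is directly ahead of the tips, with a steady 15 N, so the toggle is at its stop. I'll check the ball position, then retreat.

```bash
python3 - <<'E'
from h import *
c=r.calibration("wrist");print(proj(c,w(Q,[(12,0,63),(6,0,65),(-12,0,63)])).round(0).tolist(), "seen [261,226]")
E
python3 -m crank '[{"linear":[-1.5,0.1,0.2],"dr":[0,0,0],"fingers":0},{"linear":[-4,0.4,0.5],"dr":[0,0,0],"fingers":0},{"linear":[-7,0.7,1.5],"dr":[0,0,0],"fingers":0},{"linear":[-10,1,4],"dr":[0,0,0],"fingers":0},{"linear":[-12,1,7],"dr":[0,0,0],"fingers":0}]'
python3 -m crank '[{"linear":[-1,0,2],"dr":[0,0,0],"fingers":0},{"linear":[-2,0,3],"dr":[0,0,0],"fingers":0},{"linear":[-2,0,3],"dr":[0,0,0],"fingers":0}]'
python3 - <<'E'
from h import *
import cv2
rel([])
c=r.calibration("wrist");a=r.get_image("wrist")
print(proj(c,w(Q,[(12,0,63),(6,0,65),(-12,0,63),(35,0,94)])).round(0).tolist())
b=r.get_image("side")[110:210,160:290]
b=cv2.resize(b,(500,384),interpolation=cv2.INTER_CUBIC)
cv2.imwrite("pics/w7.png",np.hstack([a[:,100:400],b])[:,:,::-1])
E
```

```text
[[261.0, 226.0], [260.0, 237.0], [255.0, 277.0]] seen [261,226]
time_s: 8.73
ee_pos: [0.5201, -0.0008, 0.1218]
tool_rot: [0.941, 0.01, 0.339, -0.0]
force: [0.8, -0.2, 0.4]
width: -0.0001
gripper_force: 0.0
time_s: 8.98
ee_pos: [0.5045, -0.001, 0.158]
tool_rot: [0.939, 0.01, 0.344, -0.0]
force: [0.2, 1.1, 0.1]
width: 0.0005
gripper_force: 0.0
dr [0.007, 0.005, -0.123] t 8.9833 F [0.2 1.1 0.1] w 0.001 box [-135.8   -3.8  158. ]
[[272.0, 123.0], [271.0, 127.0], [269.0, 145.0], [276.0, 81.0]]
```

View pics/w7.png

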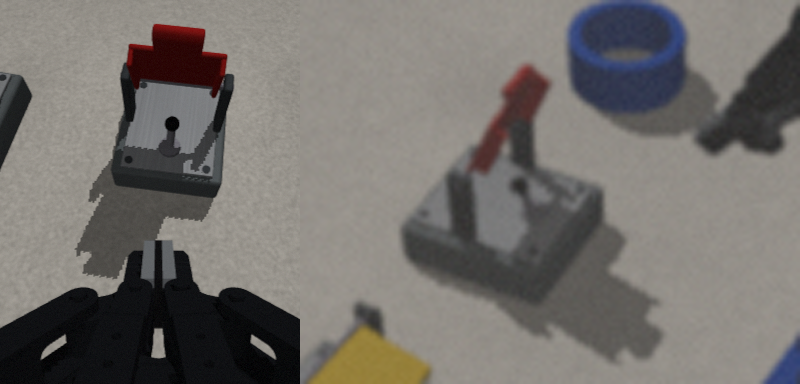

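The toggle is fully on: the ball is seen at (272,124), matching the predicted "on" pixel (272,123). The arm is clear, so now I wait for the guard to sink.

```bash
python3 -m crank '[{"linear":[0,0,0],"dr":[0,0,0],"fingers":0},{"linear":[0,0,0],"dr":[0,0,0],"fingers":0},{"linear":[0,0,0],"dr":[0,0,0],"fingers":0},{"linear":[0,0,0],"dr":[0,0,0],"fingers":0},{"linear":[0,0,0],"dr":[0,0,0],"fingers":0}]' >/dev/null
python3 -m crank '[{"linear":[0,0,0],"dr":[0,0,0],"fingers":0},{"linear":[0,0,0],"dr":[0,0,0],"fingers":0},{"linear":[0,0,0],"dr":[0,0,0],"fingers":0},{"linear":[0,0,0],"dr":[0,0,0],"fingers":0},{"linear":[0,0,0],"dr":[0,0,0],"fingers":0}]' >/dev/null
python3 -m crank '[{"linear":[0,0,0],"dr":[0,0,0],"fingers":0},{"linear":[0,0,0],"dr":[0,0,0],"fingers":0},{"linear":[0,0,0],"dr":[0,0,0],"fingers":0},{"linear":[0,0,0],"dr":[0,0,0],"fingers":0},{"linear":[0,0,0],"dr":[0,0,0],"fingers":0}]' >/dev/null
python3 -m crank '[{"linear":[0,0,0],"dr":[0,0,0],"fingers":0},{"linear":[0,0,0],"dr":[0,0,0],"fingers":0},{"linear":[0,0,0],"dr":[0,0,0],"fingers":0},{"linear":[0,0,0],"dr":[0,0,0],"fingers":0},{"linear":[0,0,0],"dr":[0,0,0],"fingers":0}]' >/dev/null
python3 -m crank '[{"linear":[0,0,0],"dr":[0,0,0],"fingers":0},{"linear":[0,0,0],"dr":[0,0,0],"fingers":0},{"linear":[0,0,0],"dr":[0,0,0],"fingers":0},{"linear":[0,0,0],"dr":[0,0,0],"fingers":0},{"linear":[0,0,0],"dr":[0,0,0],"fingers":0}]' >/dev/null
python3 -m crank '[{"linear":[0,0,0],"dr":[0,0,0],"fingers":0},{"linear":[0,0,0],"dr":[0,0,0],"fingers":0},{"linear":[0,0,0],"dr":[0,0,0],"fingers":0},{"linear":[0,0,0],"dr":[0,0,0],"fingers":0},{"linear":[0,0,0],"dr":[0,0,0],"fingers":0}]' >/dev/null
python3 -m crank '[{"linear":[0,0,0],"dr":[0,0,0],"fingers":0},{"linear":[0,0,0],"dr":[0,0,0],"fingers":0},{"linear":[0,0,0],"dr":[0,0,0],"fingers":0},{"linear":[0,0,0],"dr":[0,0,0],"fingers":0},{"linear":[0,0,0],"dr":[0,0,0],"fingers":0}]' >/dev/null
python3 -m crank '[{"linear":[0,0,0],"dr":[0,0,0],"fingers":0},{"linear":[0,0,0],"dr":[0,0,0],"fingers":0},{"linear":[0,0,0],"dr":[0,0,0],"fingers":0},{"linear":[0,0,0],"dr":[0,0,0],"fingers":0},{"linear":[0,0,0],"dr":[0,0,0],"fingers":0}]' >/dev/null
python3 -m crank '[{"linear":[0,0,0],"dr":[0,0,0],"fingers":0},{"linear":[0,0,0],"dr":[0,0,0],"fingers":0},{"linear":[0,0,0],"dr":[0,0,0],"fingers":0},{"linear":[0,0,0],"dr":[0,0,0],"fingers":0},{"linear":[0,0,0],"dr":[0,0,0],"fingers":0}]' >/dev/null
python3 -m crank '[{"linear":[0,0,0],"dr":[0,0,0],"fingers":0},{"linear":[0,0,0],"dr":[0,0,0],"fingers":0},{"linear":[0,0,0],"dr":[0,0,0],"fingers":0},{"linear":[0,0,0],"dr":[0,0,0],"fingers":0},{"linear":[0,0,0],"dr":[0,0,0],"fingers":0}]' >/dev/null
python3 -m crank '[{"linear":[0,0,0],"dr":[0,0,0],"fingers":0},{"linear":[0,0,0],"dr":[0,0,0],"fingers":0},{"linear":[0,0,0],"dr":[0,0,0],"fingers":0},{"linear":[0,0,0],"dr":[0,0,0],"fingers":0},{"linear":[0,0,0],"dr":[0,0,0],"fingers":0}]' >/dev/null
python3 -m crank '[{"linear":[0,0,0],"dr":[0,0,0],"fingers":0},{"linear":[0,0,0],"dr":[0,0,0],"fingers":0},{"linear":[0,0,0],"dr":[0,0,0],"fingers":0},{"linear":[0,0,0],"dr":[0,0,0],"fingers":0},{"linear":[0,0,0],"dr":[0,0,0],"fingers":0}]'
cat > red.py <<'E'
from h import *
import cv2
def m(a): 
    a=a[120:180,170:250].astype(int);k=(a[...,0]>90)&(a[...,1]<70)&(a[...,2]<80);y,x=np.nonzero(k);return k.sum(),x.mean().round(2),y.mean().round(2),x.min(),x.max(),y.min(),y.max()
if __name__=="__main__":
    print("start",m(cv2.imread("pics/side.png")[:,:,::-1]));print("now",m(r.get_image("side")),r.read_state()['time_s'])
E
python3 red.py
```

```text
time_s: 14.08
ee_pos: [0.5045, -0.0012, 0.1547]
tool_rot: [0.94, 0.009, 0.342, 0.0]
force: [1.1, 0.2, -0.8]
width: -0.0001
gripper_force: 0.0
start (np.int64(424), np.float64(49.73), np.float64(33.26), np.int64(34), np.int64(65), np.int64(21), np.int64(43))
now (np.int64(298), np.float64(49.17), np.float64(28.38), np.int64(35), np.int64(63), np.int64(20), np.int64(38)) 14.1333
```

Sinking as expected. I'll wait about 6 s more.

```bash
python3 -m crank '[{"linear":[0,0,0],"dr":[0,0,0],"fingers":0},{"linear":[0,0,0],"dr":[0,0,0],"fingers":0},{"linear":[0,0,0],"dr":[0,0,0],"fingers":0},{"linear":[0,0,0],"dr":[0,0,0],"fingers":0},{"linear":[0,0,0],"dr":[0,0,0],"fingers":0}]' >/dev/null
python3 -m crank '[{"linear":[0,0,0],"dr":[0,0,0],"fingers":0},{"linear":[0,0,0],"dr":[0,0,0],"fingers":0},{"linear":[0,0,0],"dr":[0,0,0],"fingers":0},{"linear":[0,0,0],"dr":[0,0,0],"fingers":0},{"linear":[0,0,0],"dr":[0,0,0],"fingers":0}]' >/dev/null
python3 -m crank '[{"linear":[0,0,0],"dr":[0,0,0],"fingers":0},{"linear":[0,0,0],"dr":[0,0,0],"fingers":0},{"linear":[0,0,0],"dr":[0,0,0],"fingers":0},{"linear":[0,0,0],"dr":[0,0,0],"fingers":0},{"linear":[0,0,0],"dr":[0,0,0],"fingers":0}]' >/dev/null
python3 -m crank '[{"linear":[0,0,0],"dr":[0,0,0],"fingers":0},{"linear":[0,0,0],"dr":[0,0,0],"fingers":0},{"linear":[0,0,0],"dr":[0,0,0],"fingers":0},{"linear":[0,0,0],"dr":[0,0,0],"fingers":0},{"linear":[0,0,0],"dr":[0,0,0],"fingers":0}]' >/dev/null
python3 -m crank '[{"linear":[0,0,0],"dr":[0,0,0],"fingers":0},{"linear":[0,0,0],"dr":[0,0,0],"fingers":0},{"linear":[0,0,0],"dr":[0,0,0],"fingers":0},{"linear":[0,0,0],"dr":[0,0,0],"fingers":0},{"linear":[0,0,0],"dr":[0,0,0],"fingers":0}]' >/dev/null
python3 -m crank '[{"linear":[0,0,0],"dr":[0,0,0],"fingers":0},{"linear":[0,0,0],"dr":[0,0,0],"fingers":0},{"linear":[0,0,0],"dr":[0,0,0],"fingers":0},{"linear":[0,0,0],"dr":[0,0,0],"fingers":0},{"linear":[0,0,0],"dr":[0,0,0],"fingers":0}]' >/dev/null
python3 -m crank '[{"linear":[0,0,0],"dr":[0,0,0],"fingers":0},{"linear":[0,0,0],"dr":[0,0,0],"fingers":0},{"linear":[0,0,0],"dr":[0,0,0],"fingers":0},{"linear":[0,0,0],"dr":[0,0,0],"fingers":0},{"linear":[0,0,0],"dr":[0,0,0],"fingers":0}]' >/dev/null
python3 -m crank '[{"linear":[0,0,0],"dr":[0,0,0],"fingers":0},{"linear":[0,0,0],"dr":[0,0,0],"fingers":0},{"linear":[0,0,0],"dr":[0,0,0],"fingers":0},{"linear":[0,0,0],"dr":[0,0,0],"fingers":0},{"linear":[0,0,0],"dr":[0,0,0],"fingers":0}]' >/dev/null
python3 -m crank '[{"linear":[0,0,0],"dr":[0,0,0],"fingers":0},{"linear":[0,0,0],"dr":[0,0,0],"fingers":0},{"linear":[0,0,0],"dr":[0,0,0],"fingers":0},{"linear":[0,0,0],"dr":[0,0,0],"fingers":0},{"linear":[0,0,0],"dr":[0,0,0],"fingers":0}]' >/dev/null
python3 -m crank '[{"linear":[0,0,0],"dr":[0,0,0],"fingers":0},{"linear":[0,0,0],"dr":[0,0,0],"fingers":0},{"linear":[0,0,0],"dr":[0,0,0],"fingers":0},{"linear":[0,0,0],"dr":[0,0,0],"fingers":0},{"linear":[0,0,0],"dr":[0,0,0],"fingers":0}]' >/dev/null
python3 red.py
python3 -m crank '[{"linear":[0,0,0],"dr":[0,0,0],"fingers":0},{"linear":[0,0,0],"dr":[0,0,0],"fingers":0},{"linear":[0,0,0],"dr":[0,0,0],"fingers":0},{"linear":[0,0,0],"dr":[0,0,0],"fingers":0},{"linear":[0,0,0],"dr":[0,0,0],"fingers":0}]' >/dev/null
python3 -m crank '[{"linear":[0,0,0],"dr":[0,0,0],"fingers":0},{"linear":[0,0,0],"dr":[0,0,0],"fingers":0},{"linear":[0,0,0],"dr":[0,0,0],"fingers":0},{"linear":[0,0,0],"dr":[0,0,0],"fingers":0},{"linear":[0,0,0],"dr":[0,0,0],"fingers":0}]' >/dev/null
python3 -m crank '[{"linear":[0,0,0],"dr":[0,0,0],"fingers":0},{"linear":[0,0,0],"dr":[0,0,0],"fingers":0},{"linear":[0,0,0],"dr":[0,0,0],"fingers":0},{"linear":[0,0,0],"dr":[0,0,0],"fingers":0},{"linear":[0,0,0],"dr":[0,0,0],"fingers":0}]' >/dev/null
python3 red.py
```

```text
start (np.int64(424), np.float64(49.73), np.float64(33.26), np.int64(34), np.int64(65), np.int64(21), np.int64(43))
now (np.int64(419), np.float64(49.77), np.float64(33.23), np.int64(34), np.int64(65), np.int64(21), np.int64(44)) 18.35
start (np.int64(424), np.float64(49.73), np.float64(33.26), np.int64(34), np.int64(65), np.int64(21), np.int64(43))
now (np.int64(420), np.float64(49.78), np.float64(33.25), np.int64(34), np.int64(65), np.int64(21), np.int64(43)) 19.65
```

The guard is back at its starting outline and steady, so it is shut.

```bash
python3 -c "
from station import r
print(r.finish_job())"
```

```text
the job is handed in; nothing more can be done
None
```

The red guard was lifted, the toggle flipped fully on to its stop while the guard was up, and the guard has dropped shut; the yellow-guarded switch was not touched, and the job was handed in at about 20 s.

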